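Tip a wiped test bar into the taping trough, push it home and drop the hold-down

ROBOT

A 7-joint arm with a two-finger parallel gripper is mounted at the origin on a cart in front of the work surface, level with it; the furniture and walls round the work are solid. World frame = base frame: x ahead of the robot, y to its left, z up, the work surface at z = 0. Lengths are in m, angles in rad, forces in N, time in s.
With the tool pointing down it reaches from about 0.425 to 0.875 m from the base axis. Payload 4.7 kg.
Tool frame: the origin (TCP) lies on the mounting face of the last link; the fingertips stand 182 mm ahead of it and the grasp point (between the pads) lies 164 mm ahead of it; x points along the fingers, y is the direction in which the jaws open and shut, and the axes are right-handed (so a half turn about x gives the same grasp; the last joint's range is limited). The gripper opens to 87 mm and grips with 3 to 60 N. Pads are 19 mm wide; open, the fingers measure 117 mm over their backs; the gripper's body (75 mm by 190 mm) begins 51 mm behind the grasp point.
Start: joints at [-1.191, 0.321, -0.07, 1.45, 0.023, 1.371, -0.057], TCP at [0.233, 0.607, 0.405] pointing down, gripper open.
Joint ranges: [-2.86, 2.86], [-0.3, 2.09], [-1.38, 1.24], [0.06, 2.45], [-1.56, 4.7], [0.09, 2.05], [-2.69, 2.69]. Speed limits (rad/s): [2.57, 2.57, 3.14, 3.14, 3.14, 3.14, 3.14].

INTERFACE

Orientations are given as a rotation vector (axis times angle).
In Python, from bench import monitor, get_image, ctrl gives the robot as it stands.
- The arm moves only by the shell command python3 -m creep 'ROWS' [FORCE]. ROWS is JSON, a list of rows, each a list of 7 numbers: the shift along the tool's x, y, z in mm, then the turn, a rotation vector about the tool's x, y, z in rad, then the finger opening in mm, from 0 to 87. A call has 1 to 5 rows; each row shifts and turns the commanded pose from where the row before left it, along the tool's axes as they then stand; what a row does not reach is not made up. A row lasts 1/10 s, in which the tool goes at most 50 mm and 8.59 degrees, less where a joint would pass 70% of its speed; a pose out of reach is approached as far as the arm can. A call is refused whole if a number of a shift passes 50 or a number of a turn 0.15, either way. A call with a gripper value outside its range is refused whole. The fingers move at their own pace and stop on an object; FORCE is the grip in N (left out, the last holds). Time passes only in rows, so rows that do not move let the fingers close. It gives the time, the measured TCP pose, the force and the opening at its end, in the units of the state.
- monitor.get_state(): the state, without advancing time (a new reading comes with each control period).
- get_image(name): name is "side" or "top" or "wrist"; returns a dict with "img" (384x512x3 uint8, red, green, blue), "mtx" (3x3 intrinsics, pixels), "view" (4x4, takes a point from world to camera coordinates). Camera axes: x right, y up, looking along -z (the intrinsics and any distortion apply to the point x, -y, -z); pixel columns grow to the right and rows downward; lengths in m; the calibration is good to about 2 mm. The wrist camera is an equidistant fisheye: a pixel r from the principal point sees the ray r / f radians off the axis. A picture is of the moment at which its call begins. There is no depth.
- ctrl.close_job(): hands the job in, once; it reports no verdict.
The state is a dict: "time": time; "joint_positions": joint angles; "qd": joint speeds; "joint_torque": joint torques, N m; "position": TCP position; "tool_rot": TCP orientation; "ft_force": force on the tool from outside, world axes, zero at the start; "torque": the same for the moment, N m; "grip_width": opening from 0.0 (shut) to 1.0 (fully open).
Only numpy, scipy, OpenCV 4.12 (cv2) and the standard library are available. Lean on these libraries where they do the work, as an engineer would, in place of code of your own. Each camera call takes 0.05 s, during which the arm holds its last target.

TASK

The freshly wiped white polyethylene bar stands on end at the open end of the metal taping trough; get it ready for taping by pushing only, without lifting or carrying it. Push it over so that it falls along the trough and lies flat between the side rails, then gently push its near end until the far end is fully home against the end stop, and last swing the hinged hold-down arm over so that its foot rests on the bar. Leave the other things on the bench where they are.

Things in the scene. Friction and masses are not known exactly. Their poses are not given: they have to be found in the camera images.
- trough: taping trough, fixed: 480 x 96 mm grey metal bed with a dark rubber liner (friction about 1), its top 12 mm above the origin (centre of its underside, on the mat). x runs along it from the open end (x = -0.235), where the bar stands, to the end stop; y across, away from the robot; z up. The arm's hinge is on the robot's side
- rail_mouth (a point): point on the bed midway between the near ends of the two steel side rails, at x = -0.118, y = 0, z = 0.012 of the trough. The rails run from here to x = 0.24: walls 60 mm apart inside, 13 mm high, then lips flaring out to 84 mm apart, 24 mm above the bed. The bed before x = -0.118 is open, without rails
- stop_face (a point): centre of the end stop's face that the bar must meet, at x = 0.228, y = 0, z = 0.028 of the trough; the stop is a block 58 mm wide, 24 mm high above the bed; the face looks toward -x of the trough
- bar: milky white polyethylene bar, 32 x 46 x 352 mm, 0.15 to 0.27 kg, standing on end on the open end of the bed. Origin: centre of its foot end, at first near x = -0.195, y = 0, z = 0.012 of the trough. z along its length to its first top end, x along its 32 mm side (at first along the trough), y along its 46 mm side
- bar_mid (a point): centre of the bar, axes as the bar's. Tipped along the trough, over its 32 mm depth, it passes balance 0.09 rad from upright and falls by itself. Fallen, it is 32 mm high, with its foot end near x = -0.165 of the trough, having skidded 10 to 35 mm on from its start; 10 to 55 mm short of home. Home, that end is at x = -0.124, just outside the rails
- bar_top (a point): centre of the bar's end face that is its top at first, the end that must meet the end stop; 176 mm from bar_mid
- hold_down (a joint): angle of the hinged hold-down arm: 0 = level across the trough, foot on a bar lying in it; grows as it is lifted (limits -0.12, 2.05). At first 1.62 to 2.0: leaning toward the robot. Slightly stiff, damped hinge, 0.25 kg: stays where left near upright; pushed over, away from the robot, to below about 1.1 it falls by itself
- hold_down_hinge (a point): centre of the hold-down arm's hinge pin, at x = 0.12, y = -0.062, z = 0.054 of the trough; the pin is parallel to the trough's x
- hold_down_end (a point): point 100 mm from the pin at the free end of the arm (its tip: 106 mm). The arm is a steel strip 20 mm wide, 5 mm thick; 62 mm from the pin it carries a dark round weight, 30 mm across and 14 mm high, on its upper side (toward the robot while the arm is up), and a rubber foot on the other side
- roller: hand roller, black rubber roll with a wooden handle, 179 x 65 x 45 mm, lying near the front edge of the worktop; bystander, origin at the centre of its underside
- green_tape: roll of green tape, 67 mm across, 19 mm high, lying flat near the front edge; bystander, origin at the centre of its underside
- shears: red-handled scissors, 171 x 82 x 9 mm, lying near the front edge at the right; bystander, origin at the centre of its underside
- brown_tape: roll of brown tape, 93 mm across, 25 mm high, lying flat to the left of the trough; bystander, origin at the centre of its underside
- wipes: carton of wipes, 95 x 63 x 46 mm, to the left behind the trough; bystander, origin at the centre of its underside
- dropper: amber dropper bottle with a black cap, 31 mm across, 92 mm tall, standing behind the trough at the right; bystander, origin at the centre of its underside
- vial: brown screw vial with a blue cap, 30 mm across, 66 mm tall, standing behind the trough; bystander, origin at the centre of its underside
- pen: white ball pen with a black end, 142 mm long, 11 mm thick, lying near the front edge at the left; bystander, origin at the centre of its underside

How it is judged:
On the way, in this order (a step that is already met when the one before it is completed fails the run):
1. the bar has fallen over and lies flat in the trough between the rails (angle between bar_mid's own z axis and vertical between 1.51 and 1.63 rad and z of bar_mid in the frame of trough below 0.036 m and y of bar_mid in the frame of trough between -0.012 and 0.012 m and x of bar_top in the frame of trough above 0.05 m), for 0.2 s.
2. the bar is home against the end stop and the hold-down arm's foot rests on it (all of step 1 and x of bar_top in the frame of trough between 0.225 and 0.233 m and value of joint hold_down between -0.06 and 0.06 rad and contact force between hold_down and bar above 0.3 N), for 0.2 s.
At the end, for the whole second after the job is handed in: The bar lies flat in the trough (within 0.06 rad of level, within 12 mm of the centre line, original top end foremost), its far end within 3 mm of the end stop, the hold-down arm within 0.06 rad of level with its foot bearing on the bar with more than 0.3 N, and everything at rest (all of step 2 and linear speed of bar below 0.01 m/s and velocity of joint hold_down between -0.05 and 0.05 rad/s); the robot touches nothing.
It fails at once if the bar is pressed by the fingers with more than 30 N (contact force between the fingers and bar above 30 N).
It fails at once if the hold-down arm is swung down before the bar is home (value of joint hold_down below 0.6 rad and x of bar_top in the frame of trough below 0.218 m).
It fails at once if the bar is lifted while it stands or leans (height (world z) of bar_mid above 0.212 m).
It fails at once if the bar is lifted after it has been laid down (angle between bar_mid's own z axis and vertical above 1.45 rad and height (world z) of bar_mid above 0.075 m).
It fails at once if a bystander is moved by more than 20 mm (distance of any of roller, wipes, dropper, vial, pen from where it was at the start of the episode above 0.02 m).
It also fails if it takes over 53 s, if anything falls off the work surface, if the arm or the gripper's body presses on something with over 40 N, if the wrist force passes 120 N, or if a joint passes its speed limit or range.

## Working session

There is one attempt and no reset: what is moved stays moved. The work goes in short steps, Python scripts to look and compute and a shell command to move; the robot and the scene stay as the last step left them, time stands still between calls to the robot, and variables do not carry over. Pictures are saved under pics/ and viewed, and the job is handed in when it is done.

```bash
mkdir -p pics; ls; python3 - <<'E'
from bench import monitor, get_image, ctrl
import cv2
s=monitor.get_state(); print(s)
for n in ["side","top","wrist"]:
    d=get_image(n); cv2.imwrite(f"pics/{n}0.png",cv2.cvtColor(d["img"],cv2.COLOR_RGB2BGR)); print(n,d["mtx"],d["view"], [k for k in d])
E
```

```text
pics
{'time': 0.0, 'joint_positions': array([-1.19089657,  0.32181418, -0.07010528,  1.45169557,  0.02258643,
        1.37082049, -0.05690925]), 'qd': array([ 7.85518937e-04, -7.69125092e-04,  4.38564520e-05, -7.52999379e-04,
       -2.17372133e-03,  1.13076116e-03,  5.07746577e-04]), 'joint_torque': array([ 1.41446471e-04, -4.91282523e+01, -4.03810563e-01, -3.12535608e+01,
       -6.40455913e-02,  4.35870280e-02,  1.48503505e-04]), 'position': array([0.23244156, 0.60678409, 0.40365675]), 'tool_rot': array([ 0.28546561,  1.55195317, -0.28851271]), 'ft_force': array([ 0.26820814, -0.9971566 , -0.01133794]), 'torque': array([-0.01734362,  0.0293333 , -0.03074498]), 'grip_width': 1.0030622547857702}
side [[377.66481436   0.         256.92432718]
 [  0.         377.66481436 197.47334417]
 [  0.           0.           1.        ]] [[ 0.23489119 -0.97199868 -0.00668535 -0.0417995 ]
 [ 0.37565212  0.08443161  0.92290671 -0.46095793]
 [-0.89649965 -0.21929402  0.3849656  -0.63051574]
 [ 0.          0.          0.          1.        ]] ['img', 'mtx', 'view']
top [[415.72269746   0.         259.66985168]
 [  0.         415.72269746 194.70476531]
 [  0.           0.           1.        ]] [[-0.02383812 -0.99971434  0.00172963  0.13956091]
 [ 0.97766134 -0.02295079  0.20892959 -0.62982417]
 [-0.2088302   0.00667148  0.97792916 -1.66532043]
 [ 0.          0.          0.          1.        ]] ['img', 'mtx', 'view']
wrist [[297.31863964   0.         257.89547752]
 [  0.         297.31863964 191.82393288]
 [  0.           0.           1.        ]] [[ 3.58234153e-01  9.33631264e-01 -9.76642149e-04 -6.49209380e-01]
 [-8.93814507e-01  3.42653862e-01 -2.89281796e-01  3.43346919e-02]
 [-2.69747879e-01  1.04503556e-01  9.57243484e-01 -3.90583223e-01]
 [ 0.00000000e+00  0.00000000e+00  0.00000000e+00  1.00000000e+00]] ['img', 'mtx', 'view']
```

View pics/side0.png

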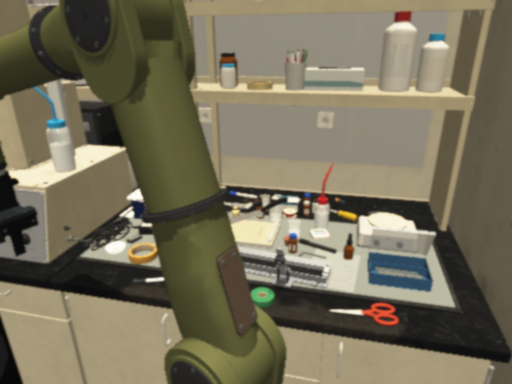

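View pics/top0.png

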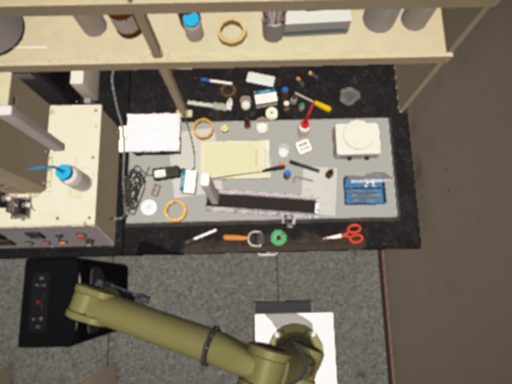

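View pics/wrist0.png

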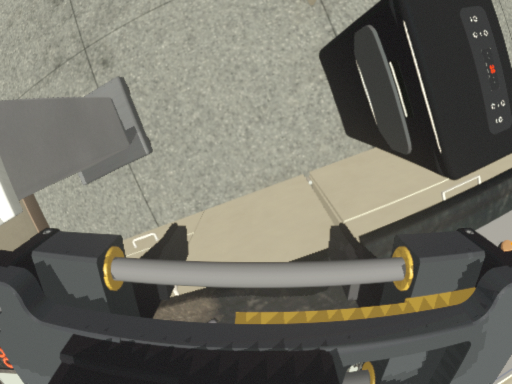

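```bash
cat > h.py <<'E'
import numpy as np, cv2
from bench import monitor, get_image, ctrl
def px(d,P):
    P=np.atleast_2d(P).astype(float); c=(d["view"][:3,:3]@P.T).T+d["view"][:3,3]
    c=c*[1,-1,-1]; u=(d["mtx"]@c.T).T; return u[:,:2]/u[:,2:]
def ray(d,uv):
    uv=np.atleast_2d(uv).astype(float); K=d["mtx"]
    c=np.c_[(uv[:,0]-K[0,2])/K[0,0],(uv[:,1]-K[1,2])/K[1,1],np.ones(len(uv))]*[1,-1,-1]
    R=d["view"][:3,:3]; return -R.T@d["view"][:3,3], c@R
def onz(d,uv,z):
    o,r=ray(d,uv); z=np.broadcast_to(z,(len(r),)); t=(z-o[2])/r[:,2]; return o+r*t[:,None]
def crop(n,x0,x1,y0,y1,f,out):
    d=get_image(n); im=cv2.cvtColor(d["img"],cv2.COLOR_RGB2BGR)[y0:y1,x0:x1]
    cv2.imwrite(out,cv2.resize(im,None,fx=f,fy=f,interpolation=cv2.INTER_CUBIC)); return d
E
python3 - <<'E'
from h import *
crop("top",120,400,120,260,2.8,"pics/t1.png")
crop("side",120,400,180,330,2.8,"pics/s1.png")
E
```

```text
(no output)
```

View pics/t1.png

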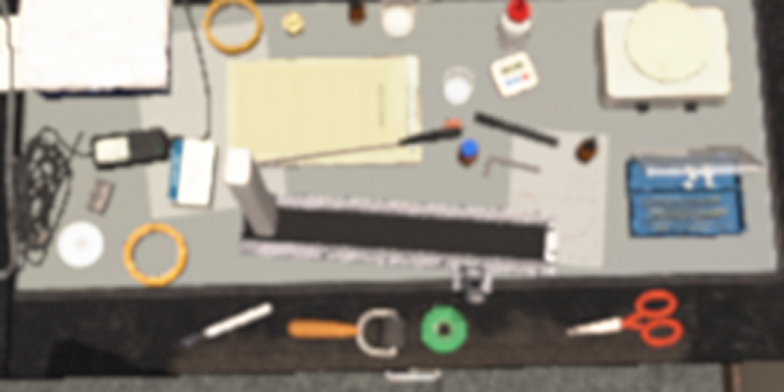

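View pics/s1.png

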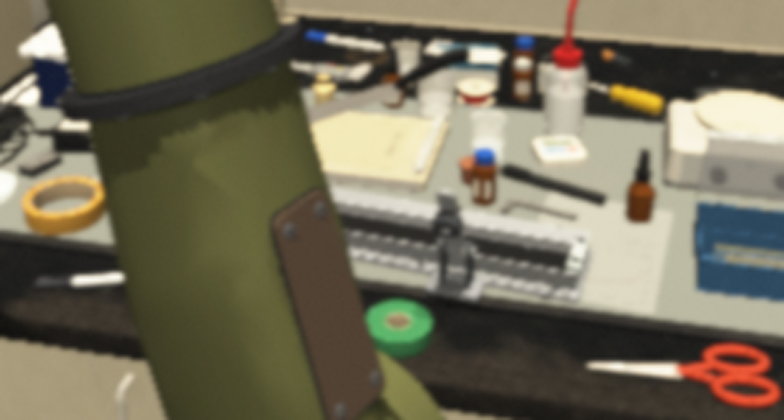

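```bash
python3 - <<'E'
from h import *
d=get_image("top")
def c(x,y): return [120+x/2.8-0.3,120+y/2.8-0.3]
L=dict(nl=(242,252),nr=(553,271),fr=(556,222),fl=(275,195),barfoot=(265,232),stopL=(546,240),)
for k,v in L.items(): print(k,c(*v),onz(d,[c(*v)],0.012)[0].round(4))
print('bartop',onz(d,[c(240,152)],0.364)[0].round(4))
im=d["img"]
sub=cv2.resize(cv2.cvtColor(im,cv2.COLOR_RGB2BGR)[180:225,195:330],None,fx=5.8,fy=5.8,interpolation=cv2.INTER_NEAREST); cv2.imwrite("pics/t2.png",sub)
s=get_image("side")
sub=cv2.resize(cv2.cvtColor(s["img"],cv2.COLOR_RGB2BGR)[235:300,235:340],None,fx=7,fy=7,interpolation=cv2.INTER_NEAREST); cv2.imwrite("pics/s2.png",sub)
E
```

```text
nl [206.12857142857143, 209.7] [0.5845 0.3541 0.012 ]
nr [317.2, 216.48571428571427] [ 0.5441 -0.1181  0.012 ]
fr [318.27142857142854, 198.98571428571427] [ 0.6199 -0.1267  0.012 ]
fl [217.9142857142857, 189.34285714285716] [0.6724 0.3036 0.012 ]
barfoot [214.34285714285716, 202.55714285714285] [0.6148 0.3191 0.012 ]
stopL [314.7, 205.4142857142857] [ 0.5922 -0.1099  0.012 ]
bartop [0.6473 0.3131 0.364 ]
```

View pics/t2.png

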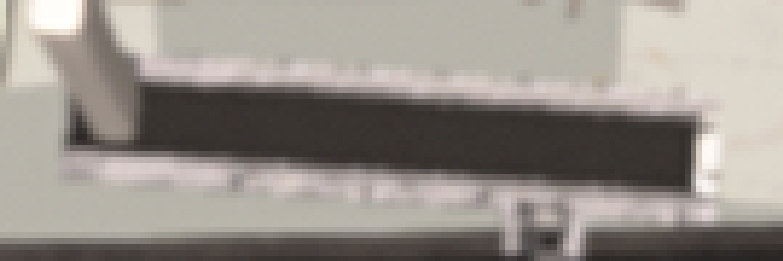

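View pics/s2.png

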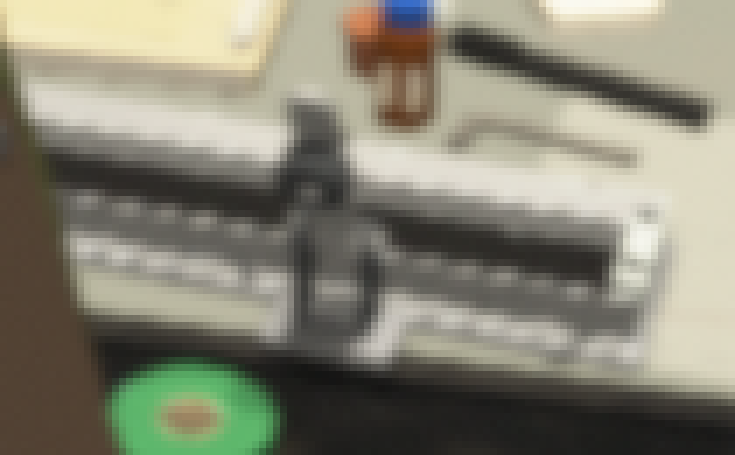

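```bash
python3 - <<'E'
from h import *
from scipy.ndimage import map_coordinates
d=get_image("top"); g=cv2.cvtColor(d["img"],cv2.COLOR_RGB2GRAY).astype(float)
print("cam",ray(d,[[256,192]])[0])
T=[];B=[]
for c in range(224,311):
    r0=int(round(199.5+(c-224)*0.067)); col=g[:,c]; ins=col[r0-2:r0+3].mean()
    def edge(step):
        r=r0
        out=max(col[r0+step*5],col[r0+step*7],col[r0+step*8]); th=(ins+out)/2
        while col[r+step]<th: r+=step
        return r+step*(th-col[r])/(col[r+step]-col[r])
    T.append((c,edge(-1)));B.append((c,edge(1)))
T=np.array(T);B=np.array(B)
def fit(A):
    for _ in range(3):
        p=np.polyfit(A[:,0],A[:,1],1); e=A[:,1]-np.polyval(p,A[:,0]); A=A[abs(e)<max(2*e.std(),.3)]
    print(p,e.std(),len(A)); return p
pt=fit(T);pb=fit(B)
cs=np.array([226,308.])
far=onz(d,np.c_[cs,np.polyval(pt,cs)],0.012); near=onz(d,np.c_[cs,np.polyval(pb,cs)],0.025)
print(far,near)
for P in(far,near): v=P[1]-P[0]; print(np.arctan2(v[1],v[0]))
# end
for r in (202,204,206,208):
    row=g[r]; print(r,row[305:322].astype(int))
for r in range(186,212,2): print(r,g[r,200:224].astype(int))
E
```

```text
cam [0.2713124  0.13617624 1.75991292]
[7.18501199e-02 1.77149111e+02] 0.10745198445302141 76
[7.04230203e-02 1.90418677e+02] 0.10901199844979365 87
[[ 0.6537605   0.26891181  0.012     ]
 [ 0.61963996 -0.08255922  0.012     ]] [[ 0.59471785  0.26831366  0.025     ]
 [ 0.56172498 -0.07826758  0.025     ]]
-1.6675723032935155
-1.6657055350554117
202 [ 51  50  51  52  51  51  50  51  50  80 130 173 200 217 219 216 215]
204 [ 53  54  54  54  55  53  54  48  56 109 195 246 250 241 224 213 210]
206 [ 53  53  53  53  52  54  53  49  56 119 208 249 250 239 223 214 213]
208 [ 52  51  54  53  52  51  52  48  59 129 212 243 243 229 218 215 216]
186 [205 191 177 171 174 179 180 172 158 141 128 119 113 118 149 191 213 217
 218 218 216 207 191 181]
188 [217 209 187 164 152 151 152 153 152 147 136 123 115 113 117 140 170 192
 203 213 215 208 192 181]
190 [217 217 209 187 161 150 147 148 148 146 140 130 120 115 113 111 114 121
 147 187 202 199 195 193]
192 [217 217 217 213 196 169 149 145 145 146 144 140 130 121 116 113 113 112
 134 170 187 192 193 194]
194 [202 198 195 194 189 176 158 146 145 146 
[... 181 characters left out ...]
 181 173 144 104 105 130 143 145 146 146 142 131 122 113
  95  70  55  51  52  54]
200 [180 181 179 181 181 174 142  89  66  96 128 143 147 147 145 141 133 115
  88  63  53  52  53  53]
202 [180 180 180 180 181 166 127  78  46  53  88 125 140 144 147 147 142 122
  86  58  52  53  53  52]
204 [179 180 180 181 176 154 108  66  54  51  55  69  81  89  94  95  91  75
  56  52  51  50  49  49]
206 [180 180 181 180 175 164 155 153 154 156 153 149 139 138 139 135 130 126
 121 117 115 116 115 113]
208 [180 180 180 180 178 174 172 170 173 176 180 185 191 203 208 209 208 206
 207 207 205 204 205 203]
210 [181 179 180 180 176 169 163 158 160 162 167 177 190 198 202 202 201 204
 202 199 196 193 190 190]
```

```bash
python3 - <<'E'
from h import *
d=get_image("top")
th=-1.6666; ex=np.array([np.cos(th),np.sin(th)]); ey=np.array([-ex[1],ex[0]])
mid=np.array([(0.65376+0.59472)/2,0.2686])
st=onz(d,[[314.15,206]],0.012)[0,:2]; op=onz(d,[[206.6,203]],0.012)[0,:2]
s1=(st-mid)@ex; s0=(op-mid)@ex; print(s1-s0,"expect .463ish")
O=mid+ex*((s1-0.228)); print("origin",O, ex,ey)
O2=mid+ex*(s0+0.235); print("from open",O2)
def w(x,y,z): return np.r_[O+ex*x+ey*y,z]
np.savez("tr.npz",O=O,ex=ex,ey=ey)
def tr(P): P=np.atleast_2d(P); return np.c_[(P[:,:2]-O)@ex,(P[:,:2]-O)@ey,P[:,2]]
for n,P in dict(mouth=w(-.118,0,.012),hinge=w(.12,-.062,.054),stop=w(.228,0,.028),barfoot=w(-.195,0,.012),bartop=w(-.195,0,.364)).items(): print(n,P.round(4),px(d,P)[0].round(1))
# bar top face mask
im=d["img"].astype(int); m=(im.min(2)>225).astype(np.uint8); m[:,:190]=0;m[:, 225:]=0;m[:165]=0;m[205:]=0
n,l,s,c=cv2.connectedComponentsWithStats(m); print(s,c)
for q in c[1:]: print(tr(onz(d,[q],0.364)))
cv2.imwrite("pics/t3.png",cv2.resize(cv2.cvtColor(d["img"],cv2.COLOR_RGB2BGR)[165:215,190:240],None,fx=11,fy=11,interpolation=cv2.INTER_NEAREST))
E
```

```text
0.4598214777731471 expect .463ish
origin [0.60992797 0.11966813] [-0.09565719 -0.99541434] [ 0.99541434 -0.09565719]
from open [0.60962392 0.11650418]
mouth [0.6212 0.2371 0.012 ] [233.5 200.6]
hinge [0.5367 0.0061 0.054 ] [288.8 217.3]
stop [ 0.5881 -0.1073  0.028 ] [314.6 205.7]
barfoot [0.6286 0.3138 0.012 ] [215.6 199.4]
bartop [0.6286 0.3138 0.364 ] [205.2 179.2]
[[     0      0    512    384 196404]
 [   190    170      6     23    109]
 [   200    173      9     12     95]] [[255.56002933 191.51244374]
 [192.04587156 180.32110092]
 [204.2        178.6       ]]
[[-0.23997603 -0.00717893  0.364     ]]
[[-0.19867713  0.00196954  0.364     ]]
```

View pics/t3.png

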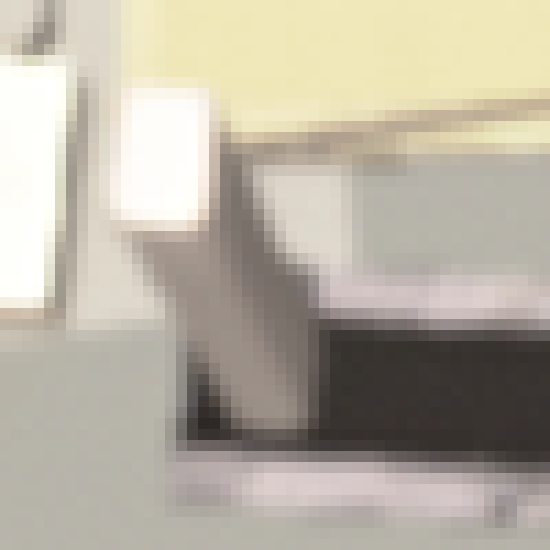

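```bash
cat >> h.py <<'E'
from scipy.spatial.transform import Rotation as Ro
_t=np.load("tr.npz"); O,ex,ey=_t["O"],_t["ex"],_t["ey"]
def w(x,y,z): return np.r_[O+ex*x+ey*y,z]
def tr(P): P=np.atleast_2d(P); return np.c_[(P[:,:2]-O)@ex,(P[:,:2]-O)@ey,P[:,2]]
def st():
    s=monitor.get_state(); R=Ro.from_rotvec(s["tool_rot"]); M=R.as_matrix()
    tip=s["position"]+M[:,0]*.182
    print("t",round(s["time"],2),"tcp",s["position"].round(4),"tip",tip.round(4),"tip_tr",tr(tip)[0].round(4),"F",s["ft_force"].round(2),"grip",round(s["grip_width"],3))
    print(" q",s["joint_positions"].round(2)); print(" tool x,y,z:",M.T.round(3).tolist()); return s,M,tip
def plan(tipgoal,Mgoal,s,M,tip):
    # shift of TCP in current tool axes (mm) for goal, total turn in tool axes
    g=tipgoal-Mgoal[:,0]*.182
    print(" shift(tool, mm)",(M.T@(g-s["position"])*1000).round(1)," turn(tool)",Ro.from_matrix(M.T@Mgoal).as_rotvec().round(4))
E
python3 - <<'E'
from h import *
s,M,tip=st()
yt=np.r_[ey,0]; xd=np.array([0,0,-1.]); 
for nm,yy in (("y=ey",yt),("y=-ey",-yt),("y=ex",np.r_[ex,0]),("y=-ex",-np.r_[ex,0])):
    Mg=np.c_[xd,yy,np.cross(xd,yy)]; print(nm); plan(w(-.271,0,.30),Mg,s,M,tip)
d=get_image("top")
print("box corner",onz(d,[[115,245],[115,105]],[0,.25]), "green",onz(d,[[278,237]],.019),"brown",onz(d,[[175.4,210]],.025))
E
```

```text
t 0.45 tcp [0.2325 0.607  0.4047] tip [0.2325 0.607  0.2227] tip_tr [-0.449  -0.4223  0.2227] F [ 0.44  0.68 -0.02] grip 0.999
 q [-1.19  0.32 -0.07  1.45  0.02  1.37 -0.06]
 tool x,y,z: [[0.0, -0.0, -1.0], [0.358, 0.934, -0.0], [0.934, -0.358, 0.0]]
y=ey
 shift(tool, mm) [-77.3 -58.9 454.5]  turn(tool) [1.3008e+00 1.0000e-04 0.0000e+00]
y=-ey
 shift(tool, mm) [-77.3 -58.9 454.5]  turn(tool) [-1.8408e+00 -0.0000e+00  1.0000e-04]
y=ex
 shift(tool, mm) [-77.3 -58.9 454.5]  turn(tool) [ 2.8716e+00  1.0000e-04 -1.0000e-04]
y=-ex
 shift(tool, mm) [-77.3 -58.9 454.5]  turn(tool) [-2.7e-01  1.0e-04  1.0e-04]
box corner [[0.44461233 0.73929282 0.        ]
 [0.96376896 0.68011931 0.25      ]] green [[0.46004365 0.05181279 0.019     ]] brown [[0.58398088 0.48250523 0.025     ]]
```

```bash
python3 -m creep '[[-10,0,0,0.13,0,0,16],[-10,0,0,0.13,0,0,16],[-10,0,0,0.13,0,0,16],[-10,0,0,0.13,0,0,16],[-10,0,0,0.13,0,0,16]]' && python3 -m creep '[[-10,0,0,0.13,0,0,16],[-10,0,0,0.13,0,0,16],[-7,0,0,0.13,0,0,16],[0,0,0,0.13,0,0,16],[0,0,0,0.13,0,0,16]]'; python3 -c "
from h import *
s,M,tip=st()
xd=np.array([0,0,-1.]);yy=np.r_[ey,0];plan(w(-.29,0,.30),np.c_[xd,yy,np.cross(xd,yy)],s,M,tip)"
```

```text
time: 1.0
position: [0.2325, 0.607, 0.4552]
tool_rot: [0.796, 1.42, -0.795]
ft_force: [0.9, -0.5, 0.4]
grip_width: 0.625
time: 1.5
position: [0.2325, 0.607, 0.4822]
tool_rot: [1.283, 1.161, -1.282]
ft_force: [-0.4, -0.2, -0.3]
grip_width: 0.213
t 1.5 tcp [0.2325 0.607  0.4822] tip [0.2326 0.6071 0.3002] tip_tr [-0.4491 -0.4223  0.3002] F [-0.37 -0.16 -0.34] grip 0.213
 q [-1.32  0.3   0.09  1.33 -0.03  1.51 -1.33]
 tool x,y,z: [[0.0, 0.001, -1.0], [0.995, -0.1, 0.0], [-0.1, -0.995, -0.001]]
 shift(tool, mm) [2.000e-01 4.230e+02 1.571e+02]  turn(tool) [-0.0045 -0.0008 -0.0002]
```

```bash
python3 -m creep '[[0,42,16,-0.0045,0,0,16],[0,42,16,0,0,0,16],[0,42,16,0,0,0,16],[0,42,16,0,0,0,16],[0,42,16,0,0,0,16]]' && python3 -m creep '[[0,42,16,0,0,0,16],[0,42,16,0,0,0,16],[0,42,16,0,0,0,16],[0,42,15,0,0,0,16],[0,44,14,0,0,0,16]]'; python3 -c "
from h import *
s,M,tip=st()
xd=np.array([0,0,-1.]);yy=np.r_[ey,0];plan(w(-.25,0.001,.30),np.c_[xd,yy,np.cross(xd,yy)],s,M,tip)
crop('top',150,330,140,250,4,'pics/t4.png');crop('side',120,400,150,330,2.8,'pics/s4.png')"
```

```text
time: 2.0
position: [0.4357, 0.5072, 0.4821]
tool_rot: [1.276, 1.165, -1.275]
ft_force: [0.8, 0.7, 0.4]
grip_width: 0.18
time: 2.5
position: [0.6397, 0.4116, 0.4822]
tool_rot: [1.276, 1.166, -1.275]
ft_force: [0.2, 0.9, -0.4]
grip_width: 0.184
t 2.5 tcp [0.6397 0.4116 0.4822] tip [0.6398 0.4117 0.3002] tip_tr [-0.2935  0.0018  0.3002] F [ 0.18  0.85 -0.35] grip 0.184
 q [-0.76  0.57  0.28  0.98 -0.15  1.61 -0.62]
 tool x,y,z: [[0.0, 0.001, -1.0], [0.996, -0.09, 0.0], [-0.09, -0.996, -0.001]]
 shift(tool, mm) [ 0.2 -1.  43.4]  turn(tool) [ 0.0059 -0.0007 -0.0002]
```

View pics/t4.png

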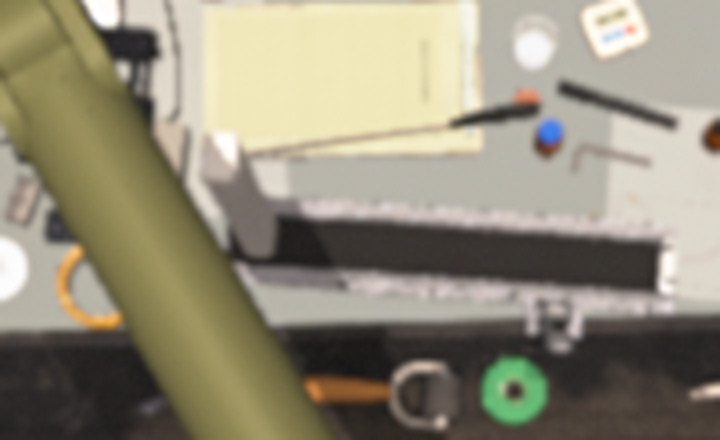

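View pics/s4.png

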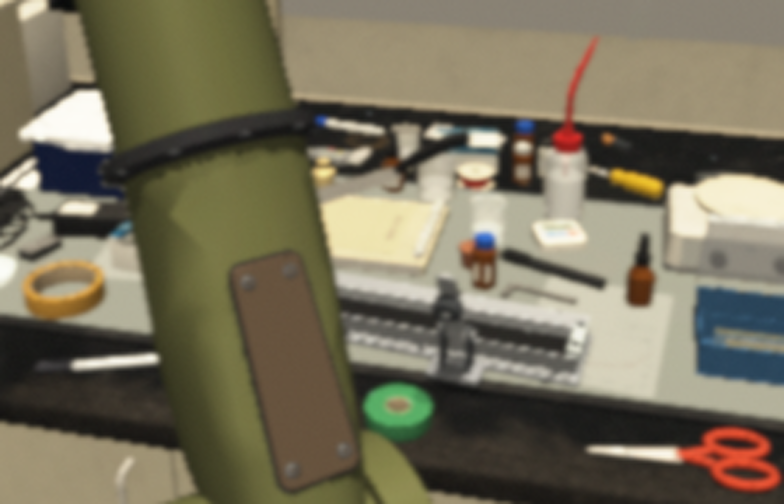

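```bash
python3 -m creep '[[-8,-1,0,0.006,0,0,16],[-7,0,10,0,0,0,16],[0,0,10,0,0,0,16],[0,0,10,0,0,0,16],[0,0,10,0,0,0,16]]' && python3 -m creep '[[0,0,5,0,0,0,16],[0,0,5,0,0,0,16],[0,0,5,0,0,0,16],[0,0,5,0,0,0,16],[0,0,5,0,0,0,16]]'; python3 -c "
from h import *
s,M,tip=st()
crop('top',150,330,140,250,4,'pics/t5.png')
crop('wrist',0,512,0,384,1.5,'pics/w5.png')"
```

```text
time: 3.1
position: [0.6329, 0.3718, 0.4975]
tool_rot: [1.28, 1.162, -1.279]
ft_force: [1.2, 0.8, 0.1]
grip_width: 0.187
time: 3.6
position: [0.6312, 0.3476, 0.4966]
tool_rot: [1.28, 1.162, -1.28]
ft_force: [0.1, 0.6, -0.5]
grip_width: 0.182
t 3.6 tcp [0.6312 0.3476 0.4966] tip [0.6312 0.3476 0.3146] tip_tr [-0.2289 -0.0007  0.3146] F [ 0.08  0.57 -0.45] grip 0.182
 q [-0.73  0.47  0.3   1.09 -0.13  1.6  -0.56]
 tool x,y,z: [[-0.0, 0.0, -1.0], [0.995, -0.096, -0.0], [-0.096, -0.995, -0.0]]
```

View pics/t5.png

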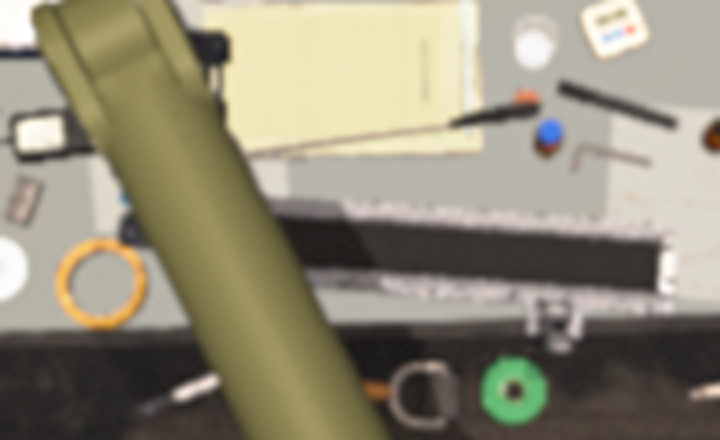

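View pics/w5.png

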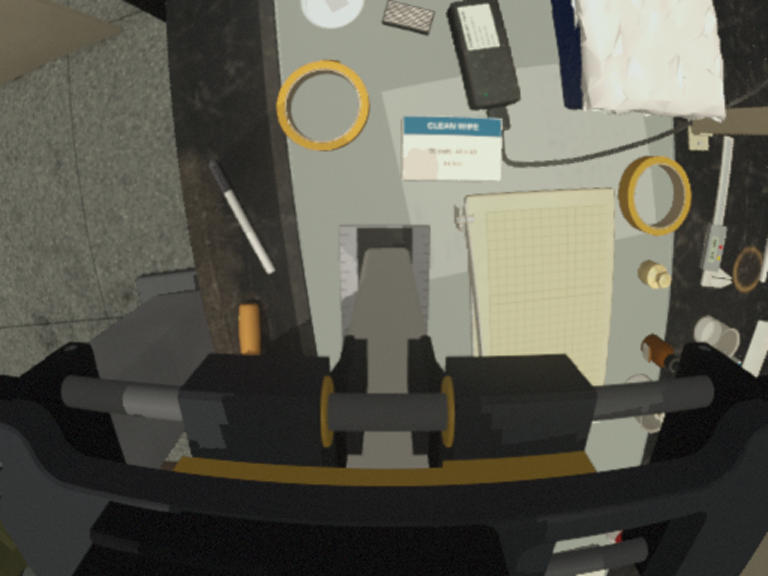

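```bash
python3 -m creep '[[0,0,3,0,0,0,16],[0,0,3,0,0,0,16],[0,0,3,0,0,0,16],[0,0,3,0,0,0,16],[0,0,3,0,0,0,16]]' ; python3 -c "
from h import *
s,M,tip=st()
crop('wrist',100,400,120,350,2,'pics/w6.png')"
```

```text
time: 4.2
position: [0.6298, 0.3325, 0.4968]
tool_rot: [1.28, 1.162, -1.28]
ft_force: [-0.1, 0.9, 0.4]
grip_width: 0.183
t 4.2 tcp [0.6298 0.3325 0.4968] tip [0.6298 0.3326 0.3148] tip_tr [-0.2138 -0.0006  0.3148] F [-0.12  0.94  0.43] grip 0.183
 q [-0.72  0.45  0.3   1.12 -0.13  1.59 -0.54]
 tool x,y,z: [[0.0, 0.0, -1.0], [0.995, -0.096, 0.0], [-0.096, -0.995, -0.0]]
```

View pics/w6.png

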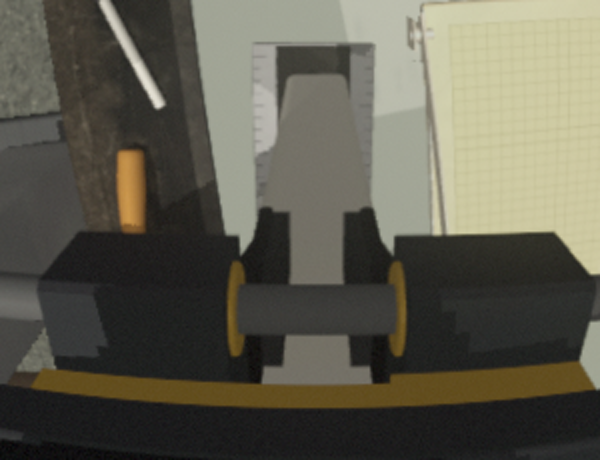

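```bash
python3 -m creep '[[0,0,3,0,0,0,16],[0,0,3,0,0,0,16],[0,0,3,0,0,0,16],[0,0,3,0,0,0,16],[0,0,3,0,0,0,16]]' ; python3 -c "
from h import *
s,M,tip=st()
crop('wrist',100,400,120,350,2,'pics/w7.png')
crop('top',150,330,140,250,4,'pics/t7.png')"
```

```text
time: 4.75
position: [0.6284, 0.3175, 0.4968]
tool_rot: [1.28, 1.162, -1.28]
ft_force: [0.2, -0.4, -0.1]
grip_width: 0.183
t 4.75 tcp [0.6284 0.3175 0.4968] tip [0.6284 0.3175 0.3148] tip_tr [-0.1987 -0.0006  0.3148] F [ 0.21 -0.39 -0.11] grip 0.183
 q [-0.71  0.43  0.31  1.15 -0.12  1.58 -0.53]
 tool x,y,z: [[0.0, 0.0, -1.0], [0.995, -0.096, 0.0], [-0.096, -0.995, -0.0]]
```

View pics/w7.png

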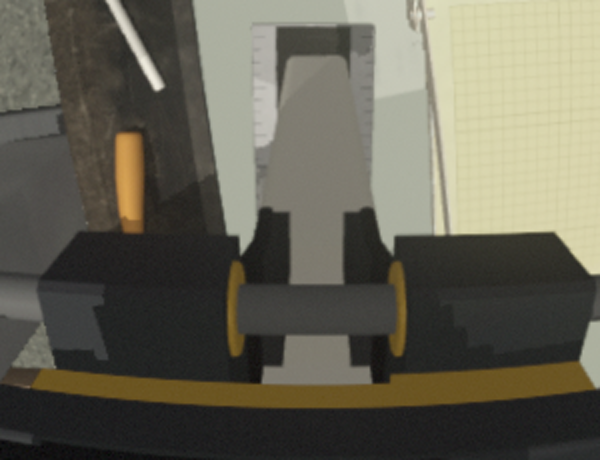

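View pics/t7.png

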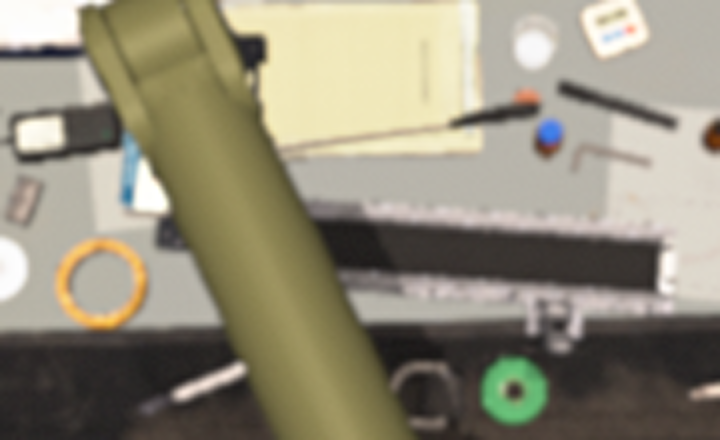

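```bash
python3 -m creep '[[0,0,3,0,0,0,16],[0,0,3,0,0,0,16],[0,0,3,0,0,0,16],[0,0,0,0,0,0,16],[0,0,0,0,0,0,16]]' ; python3 -c "
from h import *
s,M,tip=st()
crop('wrist',100,400,120,350,2,'pics/w8.png')"
```

```text
time: 5.35
position: [0.6275, 0.3088, 0.4969]
tool_rot: [1.28, 1.162, -1.28]
ft_force: [-0.5, 0.3, 1.1]
grip_width: 0.183
t 5.35 tcp [0.6275 0.3088 0.4969] tip [0.6275 0.3088 0.3149] tip_tr [-0.19   -0.0006  0.3149] F [-0.48  0.3   1.05] grip 0.183
 q [-0.7   0.42  0.31  1.16 -0.12  1.58 -0.52]
 tool x,y,z: [[0.0, 0.0, -1.0], [0.995, -0.096, 0.0], [-0.096, -0.995, -0.0]]
```

View pics/w8.png

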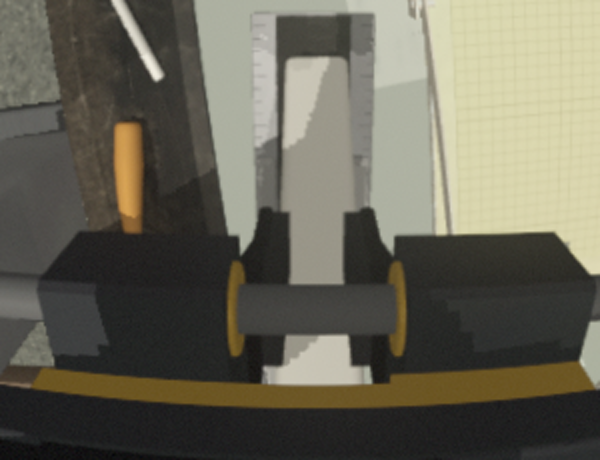

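```bash
python3 -m creep '[[0,0,-10,0,0,0,16],[0,0,-15,0,0,0,16],[0,0,-15,0,0,0,16],[0,0,-10,0,0,0,16],[0,0,0,0,0,0,16]]' && python3 -m creep '[[0,0,0,0,0,0,16],[0,0,0,0,0,0,16],[0,0,0,0,0,0,16]]' ; python3 -c "
from h import *
s,M,tip=st()
crop('wrist',100,400,120,350,2,'pics/w9.png')
crop('top',150,330,140,250,4,'pics/t9.png')"
```

```text
time: 5.9
position: [0.6317, 0.3619, 0.4957]
tool_rot: [1.277, 1.165, -1.278]
ft_force: [0.6, 0.1, -0.5]
grip_width: 0.183
time: 6.2
position: [0.6326, 0.3578, 0.4971]
tool_rot: [1.281, 1.161, -1.281]
ft_force: [-0.6, -0.8, -0.5]
grip_width: 0.182
t 6.2 tcp [0.6326 0.3578 0.4971] tip [0.6327 0.3577 0.3151] tip_tr [-2.391e-01 -1.000e-04  3.151e-01] F [-0.63 -0.84 -0.51] grip 0.182
 q [-0.73  0.48  0.3   1.07 -0.14  1.61 -0.57]
 tool x,y,z: [[0.001, -0.0, -1.0], [0.995, -0.098, 0.001], [-0.098, -0.995, 0.0]]
```

View pics/w9.png

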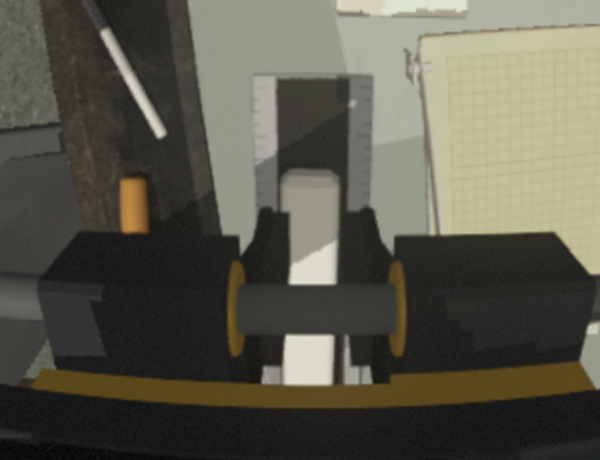

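View pics/t9.png

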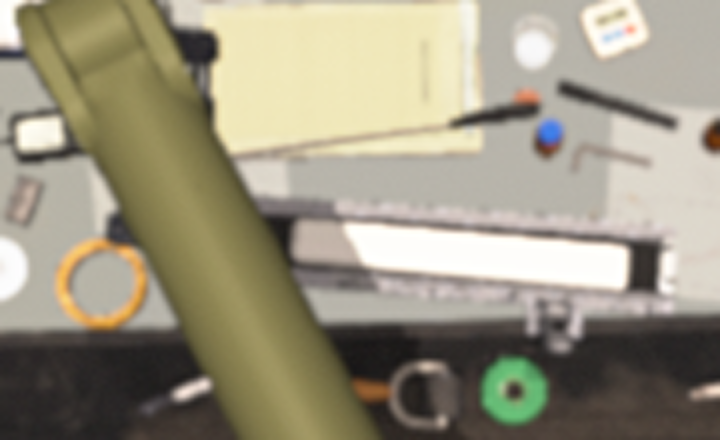

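```bash
python3 -c "
from h import *
d=get_image('top')
for p in [(289,240),(631,268),(631,244),(631,290)]:
    print(p,tr(onz(d,[[150+p[0]/4-.4,140+p[1]/4-.4]],.044)).round(4))
s,M,tip=st()
xd=np.array([0,0,-1.]);yy=np.r_[ey,0];plan(w(-.235,0.0,.024),np.c_[xd,yy,np.cross(xd,yy)],s,M,tip)
"
```

```text
(289, 240) [[-0.1647 -0.0053  0.044 ]]
(631, 268) [[ 0.1958 -0.0092  0.044 ]]
(631, 244) [[0.1945 0.0164 0.044 ]]
(631, 290) [[ 0.1969 -0.0326  0.044 ]]
t 6.35 tcp [0.6324 0.3581 0.4971] tip [0.6325 0.3581 0.3151] tip_tr [-0.2395 -0.0004  0.3151] F [-0.48  0.33 -0.37] grip 0.183
 q [-0.73  0.48  0.3   1.07 -0.14  1.61 -0.57]
 tool x,y,z: [[0.0, 0.0, -1.0], [0.995, -0.097, 0.0], [-0.097, -0.995, -0.0]]
 shift(tool, mm) [291.1   0.4   4.5]  turn(tool) [-0.0014 -0.0002 -0.0003]
```

```bash
python3 -m creep '[[45,0,0,0,0,0,16],[45,0,0,0,0,0,16],[45,0,0,0,0,0,16],[45,0,0,0,0,0,16],[45,0,0,0,0,0,16]]' && python3 -m creep '[[30,-3,0,0,0,0,16],[20,0,0,0,0,0,16],[10,0,0,0,0,0,16],[4,0,0,0,0,0,16],[0,0,10,0,0,0,16]]' ; python3 -c "
from h import *
s,M,tip=st()
crop('top',150,330,140,250,4,'pics/t10.png')
crop('wrist',100,400,120,350,2,'pics/w10.png')"
```

```text
time: 6.85
position: [0.6322, 0.3584, 0.2706]
tool_rot: [1.281, 1.162, -1.279]
ft_force: [0.7, -0.4, -0.7]
grip_width: 0.184
time: 7.35
position: [0.6282, 0.3505, 0.2083]
tool_rot: [1.28, 1.164, -1.277]
ft_force: [-0.5, 1.0, 0.2]
grip_width: 0.182
t 7.35 tcp [0.6282 0.3505 0.2083] tip [0.6283 0.3509 0.0263] tip_tr [-0.2319 -0.0038  0.0263] F [-0.47  1.01  0.22] grip 0.182
 q [-0.73  0.61  0.26  1.46 -0.17  1.09 -0.53]
 tool x,y,z: [[0.001, 0.002, -1.0], [0.996, -0.094, 0.001], [-0.094, -0.996, -0.002]]
```

View pics/w10.png

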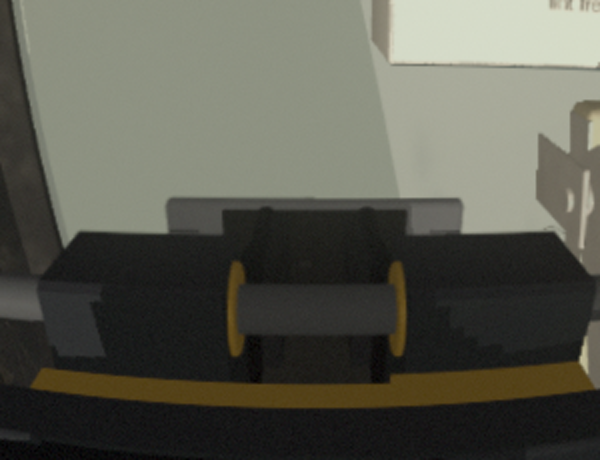

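View pics/t10.png

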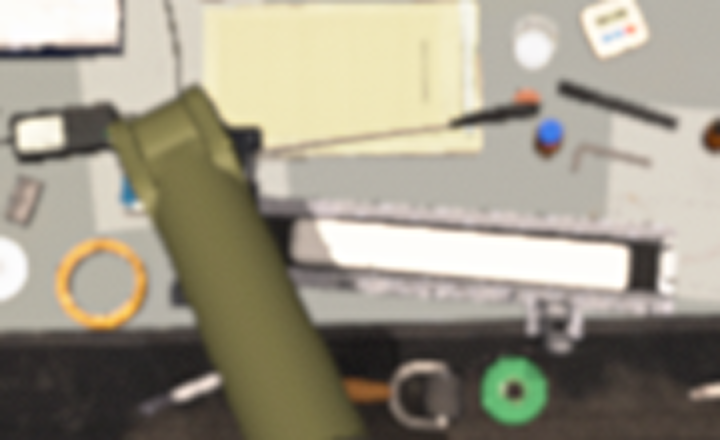

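```bash
python3 -m creep '[[0,0,9,0,0,0,16],[0,0,9,0,0,0,16],[0,0,9,0,0,0,16],[0,0,9,0,0,0,16],[0,0,6,0,0,0,16]]' && python3 -m creep '[[0,0,3,0,0,0,16],[0,0,3,0,0,0,16],[0,0,3,0,0,0,16],[0,0,3,0,0,0,16],[0,0,3,0,0,0,16]]' && python3 -m creep '[[0,0,3,0,0,0,16],[0,0,3,0,0,0,16],[0,0,3,0,0,0,16],[0,0,3,0,0,0,16],[0,0,3,0,0,0,16]]' ; python3 -c "
from h import *
s,M,tip=st()
crop('top',150,330,140,250,4,'pics/t11.png')
"
```

```text
time: 7.95
position: [0.6245, 0.3057, 0.2079]
tool_rot: [1.281, 1.161, -1.281]
ft_force: [0.0, 0.3, 0.3]
grip_width: 0.182
time: 8.45
position: [0.6228, 0.2923, 0.2077]
tool_rot: [1.28, 1.162, -1.28]
ft_force: [0.2, 1.0, -0.9]
grip_width: 0.182
time: 8.95
position: [0.6214, 0.2771, 0.2077]
tool_rot: [1.28, 1.162, -1.28]
ft_force: [-0.2, 1.2, -0.4]
grip_width: 0.184
t 8.95 tcp [0.6214 0.2771 0.2077] tip [0.6214 0.2771 0.0257] tip_tr [-0.1578 -0.0037  0.0257] F [-0.19  1.16 -0.4 ] grip 0.184
 q [-0.66  0.54  0.27  1.58 -0.16  1.04 -0.44]
 tool x,y,z: [[-0.0, 0.0, -1.0], [0.995, -0.096, -0.0], [-0.096, -0.995, -0.0]]
```

View pics/t11.png

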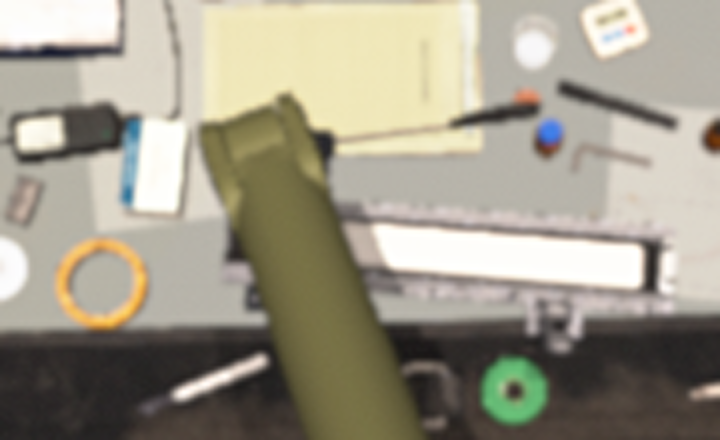

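```bash
python3 -m creep '[[0,0,3,0,0,0,16],[0,0,3,0,0,0,16],[0,0,3,0,0,0,16],[0,0,2,0,0,0,16],[0,0,2,0,0,0,16]]'; python3 -m creep '[[0,0,1,0,0,0,16],[0,0,1,0,0,0,16],[0,0,1,0,0,0,16]]' ; python3 -c "
from h import *
s,M,tip=st()
crop('top',250,330,180,230,9,'pics/t12.png')
"
```

```text
time: 9.5
position: [0.6202, 0.2642, 0.2078]
tool_rot: [1.28, 1.162, -1.28]
ft_force: [0.3, 1.4, -0.1]
grip_width: 0.186
time: 9.8
position: [0.6199, 0.2615, 0.2078]
tool_rot: [1.28, 1.162, -1.28]
ft_force: [-0.2, 0.9, -0.6]
grip_width: 0.183
t 9.8 tcp [0.6199 0.2615 0.2078] tip [0.6199 0.2615 0.0258] tip_tr [-0.1421 -0.0037  0.0258] F [-0.24  0.88 -0.6 ] grip 0.183
 q [-0.65  0.53  0.28  1.6  -0.16  1.04 -0.42]
 tool x,y,z: [[0.0, 0.0, -1.0], [0.995, -0.096, 0.0], [-0.096, -0.995, -0.0]]
```

View pics/t12.png

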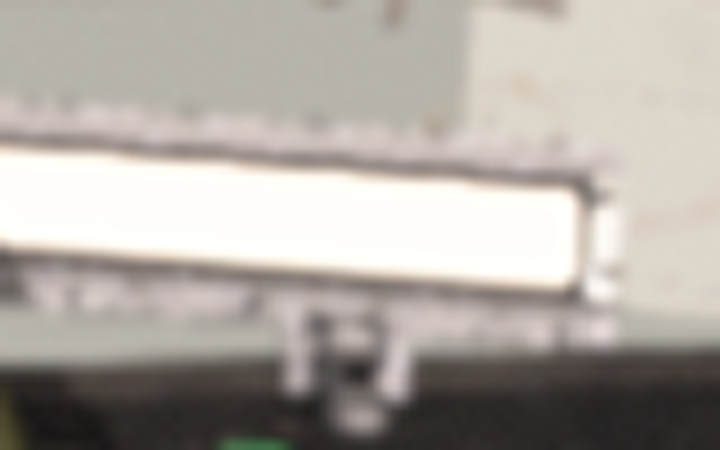

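Nearly closed: only a ~1 px dark line is left, at about crop (590,230). I push in 1 mm rows, watching the force.

```bash
for i in 1; do python3 -m creep '[[0,0,1,0,0,0,16],[0,0,1,0,0,0,16],[0,0,1,0,0,0,16]]'; python3 -m creep '[[0,0,1,0,0,0,16],[0,0,1,0,0,0,16]]'; done
```

```text
time: 10.15
position: [0.6196, 0.2584, 0.2078]
tool_rot: [1.28, 1.162, -1.28]
ft_force: [-0.0, 0.9, 0.6]
grip_width: 0.186
time: 10.35
position: [0.6194, 0.2565, 0.2078]
tool_rot: [1.28, 1.162, -1.28]
ft_force: [-0.5, 3.7, -0.9]
grip_width: 0.183
```

```bash
python3 -m creep '[[0,0,1,0,0,0,16]]'; python3 -m creep '[[0,0,0.5,0,0,0,16]]';python3 -m creep '[[0,0,0,0,0,0,16]]';  python3 -c "
from h import *
s,M,tip=st()
crop('top',250,330,180,230,9,'pics/t13.png')
"
```

```text
time: 10.45
position: [0.6192, 0.2563, 0.2079]
tool_rot: [1.281, 1.163, -1.279]
ft_force: [0.6, 3.8, -1.1]
grip_width: 0.184
time: 10.55
position: [0.6191, 0.2562, 0.208]
tool_rot: [1.281, 1.164, -1.278]
ft_force: [-0.1, 4.2, -0.1]
grip_width: 0.185
time: 10.65
position: [0.6191, 0.2562, 0.208]
tool_rot: [1.281, 1.164, -1.278]
ft_force: [-0.1, 5.5, -0.9]
grip_width: 0.184
t 10.65 tcp [0.6191 0.2562 0.208 ] tip [0.6192 0.2566 0.026 ] tip_tr [-0.1372 -0.0039  0.026 ] F [-0.14  5.46 -0.89] grip 0.184
 q [-0.64  0.52  0.28  1.61 -0.16  1.03 -0.41]
 tool x,y,z: [[0.0, 0.002, -1.0], [0.995, -0.095, 0.0], [-0.095, -0.995, -0.002]]
```

View pics/t13.png

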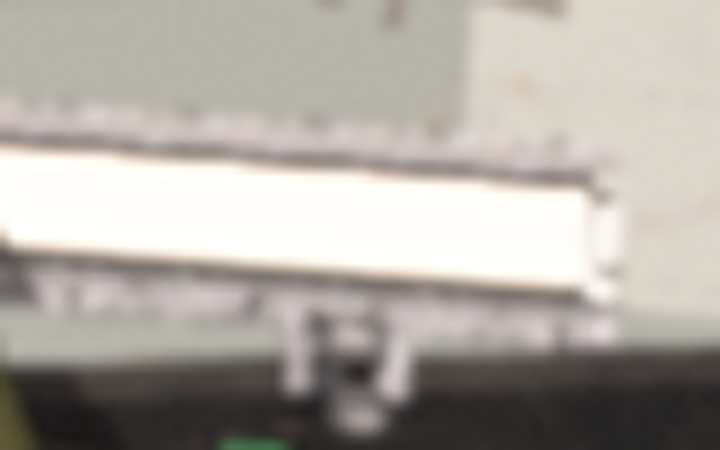

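```bash
python3 -m creep '[[0,0,-6,0,0,0,16],[0,0,-12,0,0,0,16],[-20,0,0,0,0,0,0],[-50,0,0,0,0,0,0],[-50,0,0,0,0,0,0]]' && python3 -m creep '[[-50,-20,0,0,0,0,0],[-50,-30,20,0,0,0,0],[0,-30,40,0,0,0,0],[0,-30,40,0,0,0,0],[0,-30,40,0,0,0,0]]'; python3 -c "
from h import *
s,M,tip=st()
xd=np.array([0,0,-1.]);yy=np.r_[ey,0];plan(w(.12,-.165,.13),np.c_[xd,yy,np.cross(xd,yy)],s,M,tip)
"
```

```text
time: 11.2
position: [0.6207, 0.2728, 0.3277]
tool_rot: [1.276, 1.162, -1.283]
ft_force: [0.7, 1.1, 0.2]
grip_width: 0.03
time: 11.7
position: [0.4745, 0.1487, 0.4151]
tool_rot: [1.28, 1.161, -1.28]
ft_force: [-0.4, -0.5, 0.0]
grip_width: 0.007
t 11.7 tcp [0.4745 0.1487 0.4151] tip [0.4747 0.1485 0.2331] tip_tr [-0.0158 -0.1374  0.2331] F [-0.36 -0.46  0.03] grip 0.007
 q [-0.69 -0.02  0.33  1.82  0.01  1.34 -0.46]
 tool x,y,z: [[0.001, -0.001, -1.0], [0.995, -0.096, 0.001], [-0.096, -0.995, 0.001]]
 shift(tool, mm) [103.2 -27.4 135.8]  turn(tool) [-0.0007  0.0008 -0.001 ]
```

```bash
python3 -m creep '[[0,-10,40,0,0,0,0],[0,-10,40,0,0,0,0],[0,-7,40,0,0,0,0],[0,0,14,0,0,0,0],[0,0,0,0,0,0,0]]'; python3 -c "
from h import *
s,M,tip=st()
xd=np.array([0,0,-1.]);yy=np.r_[ey,0];plan(w(.12,-.165,.13),np.c_[xd,yy,np.cross(xd,yy)],s,M,tip)
crop('wrist',0,512,0,384,1.5,'pics/w14.png')
crop('side',150,380,180,330,3.3,'pics/s14.png')
crop('top',150,330,140,250,4,'pics/t14.png')
"
```

```text
time: 12.2
position: [0.4358, 0.017, 0.4153]
tool_rot: [1.284, 1.159, -1.282]
ft_force: [-0.4, 0.6, 0.9]
grip_width: 0.008
t 12.2 tcp [0.4358 0.017  0.4153] tip [0.436  0.0171 0.2333] tip_tr [ 0.1187 -0.1633  0.2333] F [-0.41  0.6   0.87] grip 0.008
 q [-0.59 -0.18  0.44  1.94  0.08  1.36 -0.28]
 tool x,y,z: [[0.001, 0.0, -1.0], [0.995, -0.101, 0.001], [-0.101, -0.995, -0.001]]
 shift(tool, mm) [103.3  -1.6   1.3]  turn(tool) [-0.0053 -0.0006 -0.001 ]
```

View pics/w14.png

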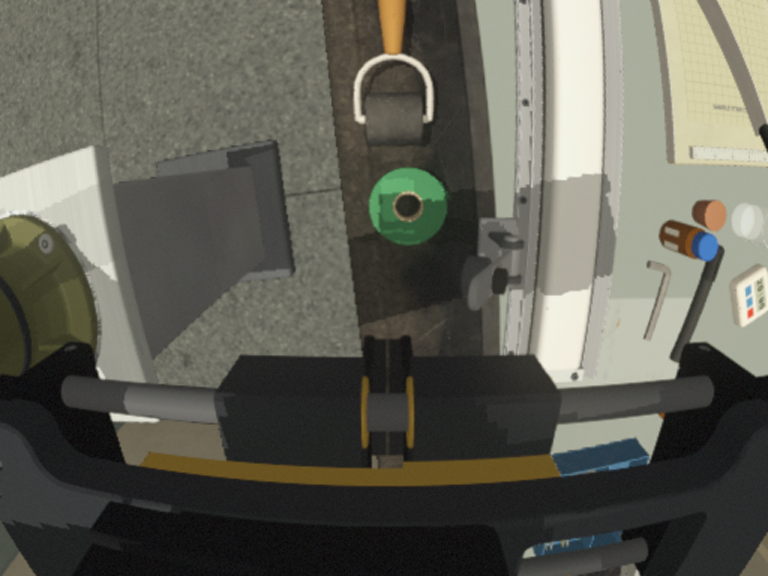

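View pics/t14.png

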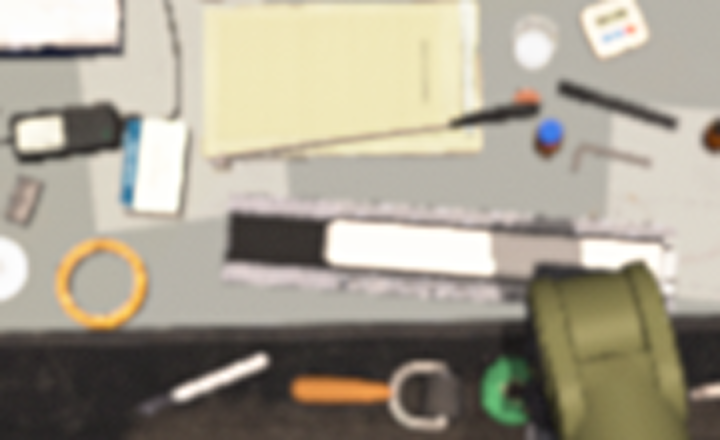

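View pics/s14.png

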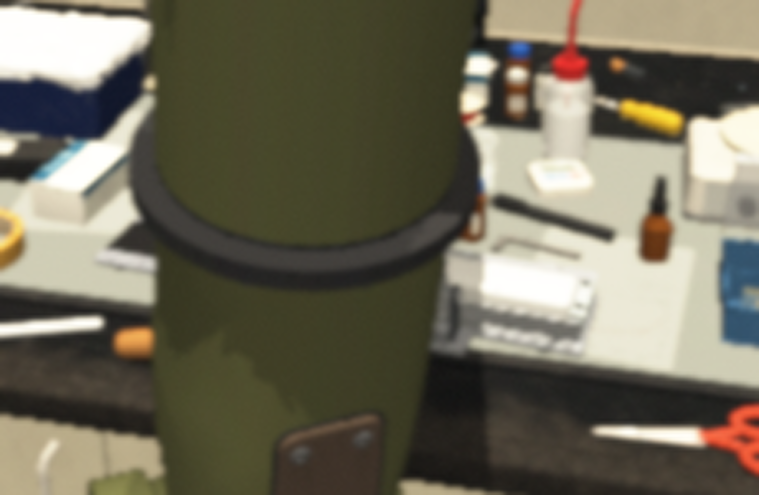

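```bash
python3 -m creep '[[30,0,0,-0.005,0,0,0],[30,0,0,0,0,0,0],[25,0,0,0,0,0,0],[18,0,0,0,0,0,0],[0,0,0,0,0,0,0]]'; python3 -c "
from h import *
s,M,tip=st()
crop('wrist',0,512,0,384,1.5,'pics/w15.png')
"
```

```text
time: 12.85
position: [0.435, 0.0209, 0.3091]
tool_rot: [1.27, 1.168, -1.28]
ft_force: [-0.8, 0.0, 0.3]
grip_width: 0.005
t 12.85 tcp [0.435  0.0209 0.3091] tip [0.434  0.0205 0.1271] tip_tr [ 0.1155 -0.1657  0.1271] F [-0.8   0.03  0.33] grip 0.005
 q [-0.59 -0.08  0.46  2.09  0.04  1.13 -0.23]
 tool x,y,z: [[-0.006, -0.002, -1.0], [0.996, -0.089, -0.005], [-0.089, -0.996, 0.003]]
```

View pics/w15.png

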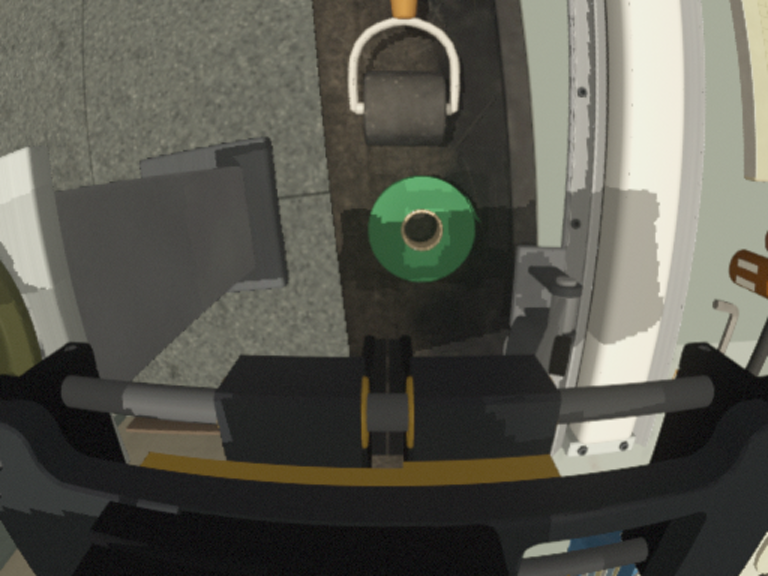

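```bash
python3 -m creep '[[0,8,2,0,0,0,0],[0,8,2,0,0,0,0],[0,8,0,0,0,0,0],[0,8,0,0,0,0,0],[0,8,0,0,0,0,0]]';python3 -m creep '[[0,6,0,0,0,0,0],[0,6,0,0,0,0,0],[0,6,0,0,0,0,0],[0,6,0,0,0,0,0],[0,6,0,0,0,0,0]]'; python3 -c "
from h import *
s,M,tip=st()
crop('wrist',0,512,0,384,1.5,'pics/w16.png')
"
```

```text
time: 13.4
position: [0.4759, 0.0116, 0.3121]
tool_rot: [1.276, 1.165, -1.277]
ft_force: [-3.6, 0.3, 3.9]
grip_width: 0.002
time: 13.9
position: [0.5057, 0.0089, 0.3127]
tool_rot: [1.277, 1.164, -1.275]
ft_force: [-0.8, 0.4, 0.1]
grip_width: 0.003
t 13.9 tcp [0.5057 0.0089 0.3127] tip [0.5059 0.009  0.1307] tip_tr [ 0.1201 -0.093   0.1307] F [-0.83  0.36  0.07] grip 0.003
 q [-0.56  0.08  0.51  1.94 -0.04  1.13 -0.12]
 tool x,y,z: [[0.001, 0.001, -1.0], [0.996, -0.091, 0.001], [-0.091, -0.996, -0.001]]
```

View pics/w16.png

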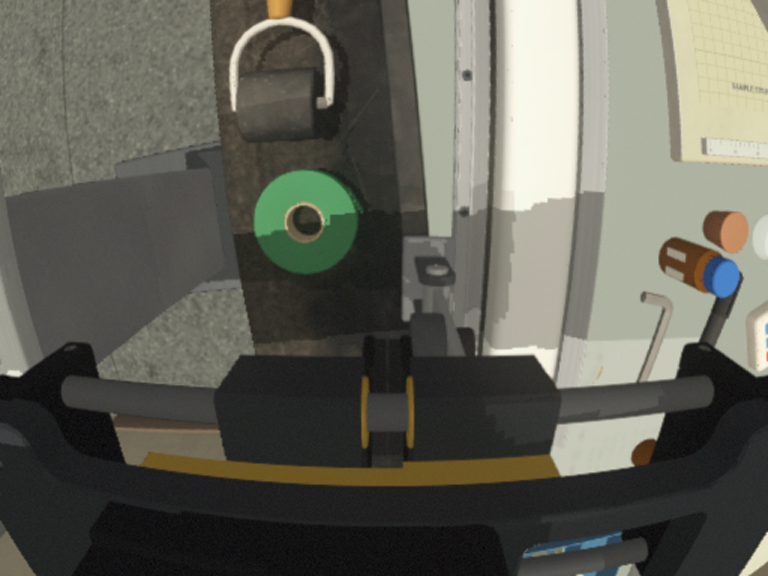

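```bash
python3 -m creep '[[0,6,0,0,0,0,0],[0,6,0,0,0,0,0],[0,6,0,0,0,0,0],[0,6,0,0,0,0,0],[0,6,0,0,0,0,0]]';python3 -m creep '[[0,6,0,0,0,0,0],[0,6,0,0,0,0,0],[0,6,0,0,0,0,0],[0,6,0,0,0,0,0],[0,6,0,0,0,0,0]]'; python3 -c "
from h import *
s,M,tip=st()
crop('wrist',0,512,0,384,1.5,'pics/w17.png')
"
```

```text
time: 14.45
position: [0.5356, 0.0061, 0.3115]
tool_rot: [1.276, 1.164, -1.276]
ft_force: [-0.7, 0.1, 0.1]
grip_width: 0.008
time: 14.95
position: [0.5655, 0.0034, 0.3118]
tool_rot: [1.276, 1.164, -1.276]
ft_force: [-0.9, -0.0, 0.3]
grip_width: 0.004
t 14.95 tcp [0.5655 0.0034 0.3118] tip [0.5656 0.0035 0.1298] tip_tr [ 0.1199 -0.033   0.1298] F [-0.89 -0.05  0.34] grip 0.004
 q [-0.51  0.22  0.52  1.8  -0.12  1.15 -0.04]
 tool x,y,z: [[0.0, 0.0, -1.0], [0.996, -0.091, 0.0], [-0.091, -0.996, -0.0]]
```

View pics/w17.png

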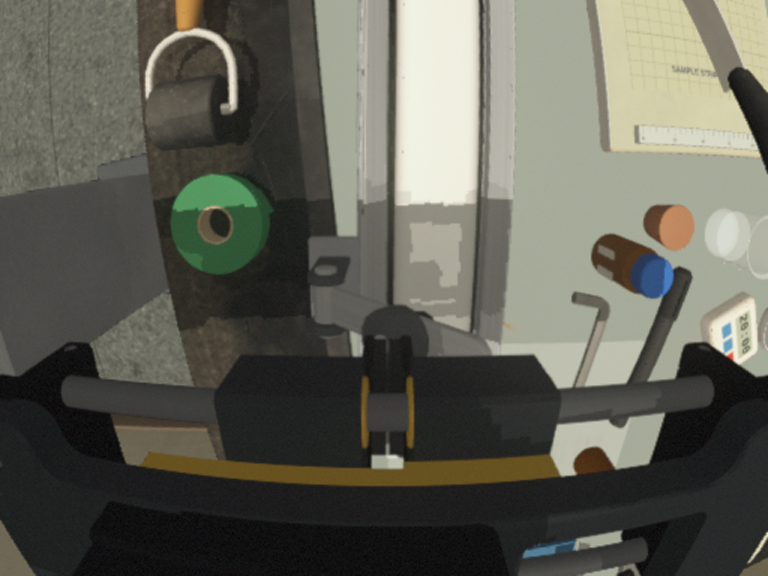

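```bash
python3 -m creep '[[0,0,0,0,0,0,0],[0,0,0,0,0,0,0],[-20,0,0,0,0,0,0],[-40,0,0,0,0,0,0],[-40,0,0,0,0,0,0]]'; python3 -m creep '[[-40,-20,-30,0,0,0,0],[0,-20,-40,0,0,0,0],[0,-10,-40,0,0,0,0],[0,0,-40,0,0,0,0],[0,0,-40,0,0,0,0]]';python3 -m creep '[[0,0,-40,0,0,0,0],[0,0,-40,0,0,0,0],[0,0,0,0,0,0,0]]'; python3 -c "
from h import *
s,M,tip=st()
crop('wrist',0,512,0,384,1.5,'pics/w18.png')
crop('top',250,330,180,230,9,'pics/t18.png')
crop('side',220,340,220,310,6,'pics/s18.png')
"
```

```text
time: 15.5
position: [0.5643, 0.0034, 0.4123]
tool_rot: [1.275, 1.166, -1.278]
ft_force: [1.0, 1.4, 0.9]
grip_width: 0.001
time: 16.0
position: [0.533, 0.1963, 0.4495]
tool_rot: [1.277, 1.165, -1.275]
ft_force: [0.5, -0.0, 0.7]
grip_width: 0.005
time: 16.3
position: [0.539, 0.2819, 0.4478]
tool_rot: [1.27, 1.173, -1.269]
ft_force: [-1.0, -0.3, 0.2]
grip_width: 0.004
t 16.3 tcp [0.539  0.2819 0.4478] tip [0.5386 0.2823 0.2658] tip_tr [-0.1551 -0.0865  0.2658] F [-1.05 -0.29  0.21] grip 0.004
 q [-0.8   0.22  0.33  1.51 -0.07  1.43 -0.55]
 tool x,y,z: [[-0.002, 0.003, -1.0], [0.997, -0.081, -0.002], [-0.081, -0.997, -0.002]]
```

View pics/s18.png

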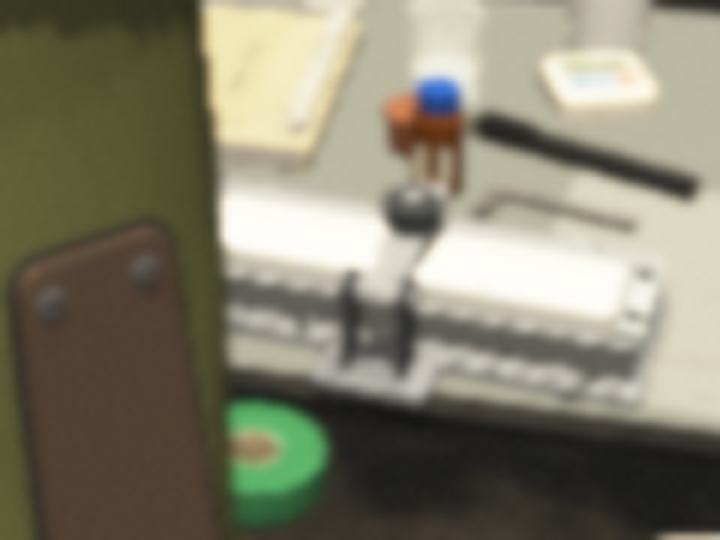

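View pics/t18.png

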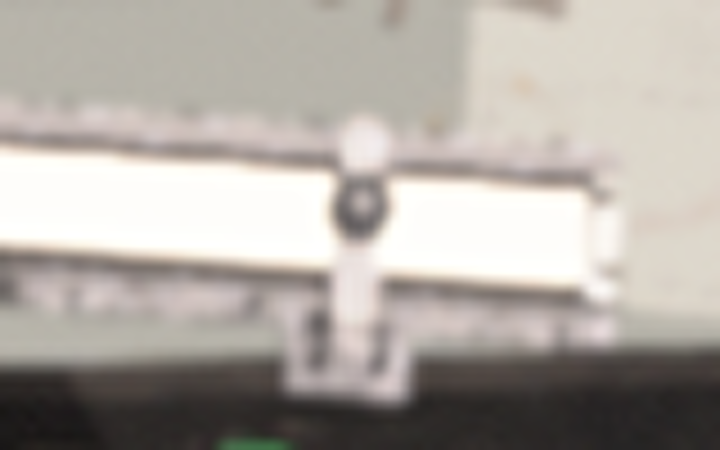

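```bash
python3 -m creep '[[0,0,0,0,0,0,0],[0,0,0,0,0,0,0],[0,0,0,0,0,0,0],[0,0,0,0,0,0,0],[0,0,0,0,0,0,0]]'; python3 -c "
from h import *
s,M,tip=st()
a=crop('side',220,340,220,310,6,'pics/s19.png')
b=crop('top',250,330,180,230,9,'pics/t19.png')
for ang in (0,.06,.2,.5):
  c,sn=np.cos(ang),np.sin(ang)
  y=-.062+.062*c-.0095*sn; z=.054+.062*sn+.0095*c
  y2=-.062+.106*c; z2=.054+.106*sn
  p=px(a,w(.12,y,z))[0];q=px(b,w(.12,y,z))[0];p2=px(a,w(.12,y2,z2))[0];q2=px(b,w(.12,y2,z2))[0]
  print(ang,'side wt',(p-[220,220])*6,'tip',(p2-[220,220])*6,'top wt',(q-[250,180])*9,'tip',(q2-[250,180])*9)
"
```

```text
time: 16.95
position: [0.541, 0.2743, 0.449]
tool_rot: [1.277, 1.164, -1.276]
ft_force: [0.9, 0.6, 0.8]
grip_width: 0.01
t 16.95 tcp [0.541  0.2743 0.449 ] tip [0.5411 0.2744 0.267 ] tip_tr [-0.1474 -0.0834  0.267 ] F [0.94 0.64 0.78] grip 0.01
 q [-0.8   0.21  0.34  1.51 -0.07  1.43 -0.55]
 tool x,y,z: [[0.0, 0.0, -1.0], [0.996, -0.092, 0.0], [-0.092, -0.996, -0.0]]
0 side wt [416.15947245 216.89915708] tip [436.88554769 190.39651668] top wt [358.05472516 200.49987261] tip [361.93119713 112.10011646]
0.06 side wt [416.01241642 211.23208982] tip [437.16064919 180.00423957] top wt [358.55345501 200.41260961] tip [362.91345189 109.57240351]
0.2 side wt [415.22732343 199.12983571] tip [437.10566843 157.15327709] top wt [359.58721807 202.11431561] tip [365.03173367 106.78209224]
0.5 side wt [411.49744518 179.37565186] tip [433.6516958  116.31678175] top wt [361.10238488 214.67699034] tip [368.56761422 115.97699093]
```

View pics/s19.png

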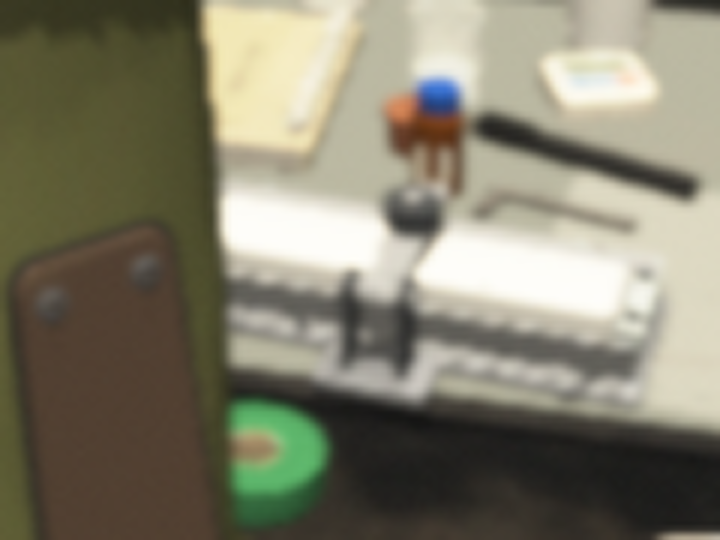

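View pics/t19.png

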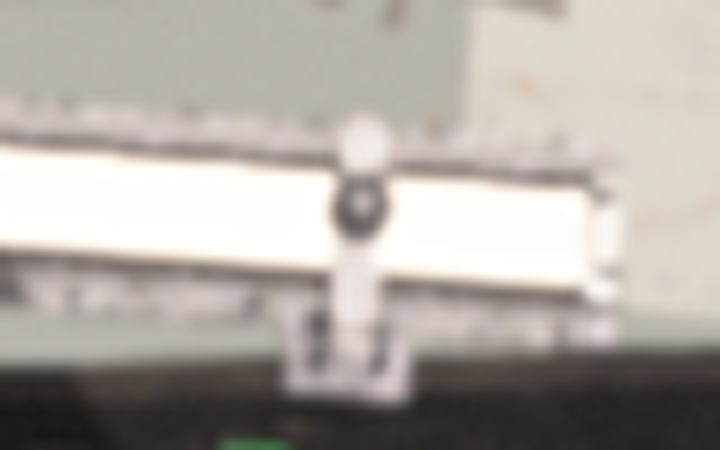

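```bash
python3 -c "
from h import *
d=get_image('top'); g=cv2.cvtColor(d['img'],cv2.COLOR_RGB2GRAY)
for r in (203,205,207): print(r,g[r,306:322].astype(int))
crop('wrist',0,512,0,384,1.5,'pics/w20.png'); crop('top',120,400,120,260,2.8,'pics/t20.png')
"
```

```text
203 [253 253 253 253 253 253 254 254 250 233 228 236 234 224 215 213]
205 [253 253 253 253 253 253 253 253 250 242 245 248 240 223 212 210]
207 [253 253 253 253 253 253 253 253 250 243 246 248 237 222 216 216]
```

View pics/w20.png

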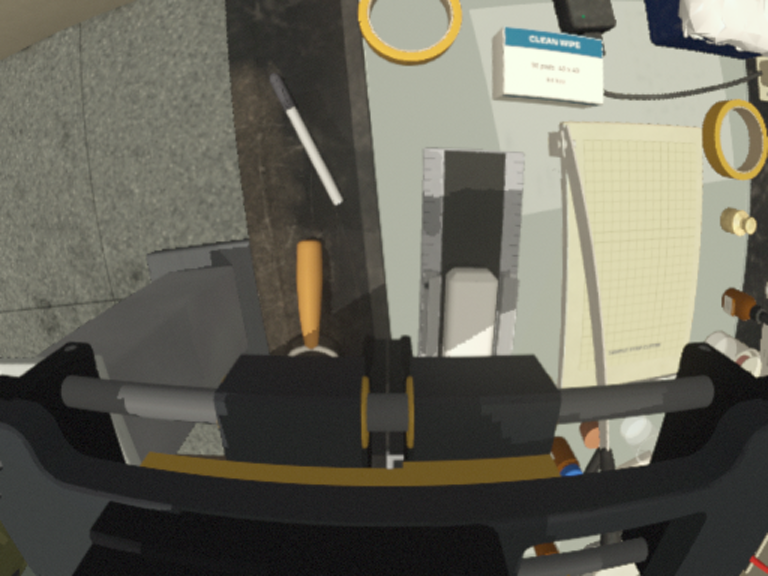

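View pics/t20.png

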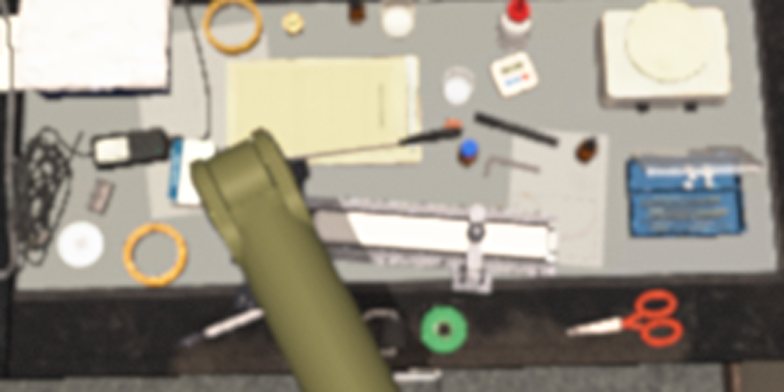

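```bash
python3 -c "
from bench import ctrl
print(ctrl.close_job())"
```

```text
the job is handed in; nothing more can be done
None
```

I handed the job in at about 17 s of the 53 s. The bar is tipped into the trough, pushed home against the stop, and held down by the hinged arm.

- **Tipping:** I pushed the bar over with both fingertips high on its back face. It fell along the trough and lay flat between the rails, about 30–35 mm short of the stop.
- **Pushing home:** I pushed the near end in small steps until the force rose to about 5.5 N and the tool stopped moving. The last top picture shows no dark gap between bar and stop.
- **Hold-down:** I pushed the arm over with the closed fingertips and it fell onto the bar. The arm's weight and tip lie close to where a level arm should appear in the side and top views. They did not move between two looks about 0.65 s apart.
- **Bystanders:** The ones I could see clear of the robot in the last pictures looked where they were at the start. I checked this by eye and did not measure it.

Two things remain uncertain. The foot's force on the bar cannot be measured with what I have, so I inferred contact from the arm's level, resting position. The bar's position across the trough read about 5–9 mm toward the robot after the fall. The rails allow at most about 7 mm, inside the 12 mm limit. I did not measure it again after pushing the bar home.

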